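Clear the clamp dogs out of a guarded T-slot fixture

ROBOT

A 6-joint arm with a two-finger parallel gripper is mounted at the origin on a cart in front of the work surface, level with it; the furniture and walls round the work are solid. World frame = base frame: x ahead of the robot, y to its left, z up, the work surface at z = 0. Lengths are in m, angles in rad, forces in N, time in s.
With the tool pointing down it reaches from about 0.3 to 0.875 m from the base axis. Payload 6.4 kg.
Tool frame: the origin (TCP) lies between the finger pads; the fingertips stand 11 mm ahead of it and the grasp point (between the pads) lies 8 mm behind it; y points along the fingers, x is the direction in which the jaws open and shut, and the axes are right-handed (so a half turn about y gives the same grasp; the last joint's range is limited). The gripper opens to 88 mm and grips with 3 to 60 N. Pads are 18 mm wide; open, the fingers measure 123 mm over their backs; the gripper's body (75 mm by 187 mm) begins 45 mm behind the grasp point.
Start: joints at [0.917, 0.181, 1.607, -0, 1.354, -0.206], TCP at [0.249, 0.518, 0.25] pointing down, gripper open.
Joint ranges: [-2.99, 2.99], [-0.89, 2.07], [0.3, 2.58], [-1.14, 4.28], [0, 2.63], [-3.12, 3.12]. Speed limits (rad/s): [2.57, 2.57, 3.01, 3.14, 3.14, 3.14].

INTERFACE

Orientations are given as a unit quaternion [x, y, z, w].
In Python, from bench import sensors, viewer, job gives the robot as it stands.
- The arm moves only by the tool servo_tool, never from a script. Its arguments are lists of equal length, an entry for each row: "dr": the turn, a rotation vector about the tool's x, y, z in rad, a list of three; "delta_pos": the shift along the tool's x, y, z in mm, a list of three; "fingers": the opening, from 0 (shut) to 1 (fully open). In form: {"dr": [[rx, ry, rz], ...], "delta_pos": [[dx, dy, dz], ...], "fingers": [fingers, ...]}. A call has 1 to 12 rows; each row shifts and turns the commanded pose from where the row before left it, along the tool's axes as they then stand; what a row does not reach is not made up. A row lasts 1/12 s, in which the tool goes at most 41.7 mm and 7.16 degrees, less where a joint would pass 70% of its speed; a pose out of reach is approached as far as the arm can. A call is refused whole if a number of a shift passes 41.7 or a number of a turn 0.125, either way. A call with a gripper value outside its range is refused whole. The fingers move at their own pace and stop on an object; "newtons" is the grip in N (left out, the last holds). Time passes only in rows, so rows that do not move let the fingers close. It gives the time, the measured TCP pose, the force and the opening at its end, in the units of the state.
- sensors.get_obs(): the state, without advancing time (a new reading comes with each control period).
- viewer.read_camera(name): name is "scene" or "top"; returns a dict with "color" (400x640x3 uint8, red, green, blue), "intrinsics" (3x3 intrinsics, pixels), "k1" (the pictures are not rectified: a ray, as slopes to the right and down, at radius r is drawn at 1 + k1 r^2 times it, then the intrinsics apply), "position" and "attitude" of the camera in the world. Camera axes: x right, y up, looking along -z (the intrinsics and any distortion apply to the point x, -y, -z); pixel columns grow to the right and rows downward; lengths in m; the calibration is good to about 2 mm. A picture is of the moment at which its call begins. There is no depth.
- job.job_done(): hands the job in, once; it reports no verdict.
Trained networks look in the newest picture that a camera, given by its name, has taken for a name from the list of things; names that differ only in an ending like _2 or _b are one class to them, and where a whole thing is asked for, a point or a joint stands for the part that bears it (a point fixed in the world has none). Each returns a list of dicts, best first, with "conf" (0 to 1); they miss things now and then, are a little off and sometimes report something else, mostly with a low value. They report only what shows in the picture. A call takes as long as a camera call.
- viewer.spot_in(thing, camera): "point" ([row, column] in pixels, amid what is visible of it).
The state is a dict: "time": time; "joint_positions": joint angles; "joint_vel": joint speeds; "joint_torque": joint torques, N m; "ee_pos": TCP position; "ee_rot": TCP orientation; "wrist_force": force on the tool from outside, world axes, zero at the start; "ft_torque": the same for the moment, N m; "opening": opening from 0.0 (shut) to 1.0 (fully open).
Only numpy, scipy, OpenCV 4.12 (cv2) and the standard library are available. Lean on these libraries where they do the work, as an engineer would, in place of code of your own. Each camera call takes 0.05 s, during which the arm holds its last target. There are 200 camera calls.

TASK

Clear the clamping fixture: raise its guard flap and swing the prop stay up to its stop so that the flap cannot fall shut, then, with the guard still propped, slide every clamp dog along the T-slot to the open end, lift it out and put it in the red bin. When all the dogs are in the bin, fold the stay back down and shut the guard; leave the bin standing upright on the table and do not shove the tape measure or the pliers about.

Things in the scene. Friction and masses are not known exactly. Their poses are not given: they have to be found in the camera images.
- slot_mouth (a point): Open end of the T-slot along a fixed grey fixture (175 x 265 mm, bed top 33 mm up). Point: on the slot floor, 12 mm up, mid-slot. Axes: +y along the slot to its closed end (robot's left), +x to the flap hinge, z up. Floor 38 mm wide. Lips (underside 11 mm over the floor, 10 thick, gap 16 mm) start 30 mm to +y of here; from there the slot is open above for 60 mm to -y: dogs lift out.
- flap (a joint): Angle (rad) of the hinged guard flap: 0 = shut, level over the bed; it grows as the free edge rises; end stop at 1.95. Past vertical (1.57) it leans back and rests open by its own weight; before that it falls shut. Needs about 1.5 N at the handle.
- flap_hinge (a point): Point on the flap's hinge axis, midway along it, 100 mm above the table, 115 mm behind the slot's centre line; axes as the fixture's, the hinge runs along its y. The flap is a clear pane in a grey frame, 255 mm along y, reaching 135 mm from the hinge.
- flap_handle (a point): Middle of the flap's handle bar: round bar 12 mm thick, 88 mm clear between its two arms, parallel to the hinge and 180 mm from it, in the flap's plane, 45 mm beyond the flap's free edge (open gap between). At flap 0 it is 100 mm above the table on the robot's side of the fixture. It turns with the flap.
- stay (a joint): Angle (rad) of the prop stay: 0 = folded level along the fixture's left (+y) side, pointing away from the robot; grows as its free end swings up; stop at 1.27 = set. Its stiff pivot holds where left (about 1 N at the grip moves it). Set, it stands in front of a pin on the flap's side and catches the flap at about 1.4. Swing it up with the flap leaning fully back.
- stay_pivot (a point): Point on the stay's pivot axis (axis along the fixture's y) beside the stay's grip peg, i.e. at the same y as stay_grip; 30 mm above the table. Axes as the fixture's.
- stay_grip (a point): Middle of the stay's grip peg: round steel peg 12 mm thick along the fixture's y, 68 mm long, sticking out sideways (+y) from the stay, 120 mm from the pivot axis. The stay is a 12 mm round bar 182 mm long, 56 mm to the -y side of this point; the flap's side edge is 68 mm, its 10 mm thick pin's end 43 mm to that side. It turns with the stay.
- parts_bin_in (a point): Loose open red plastic bin on the table, 161 (x) x 100 (y) x 65 mm high, inside 155 x 96 mm, the wall at its -x end 36 mm high; 0.3 kg. Point: centre of its inside floor, 2 mm above the table; x along its length, z up.
- tape_measure_c (a point): Yellow tape measure, 41 x 94 x 71 mm, a bystander. Point: its middle, 35 mm up.
- pliers_c (a point): Blue-handled long nose pliers, 70 x 168 x 17 mm, lying on the table, a bystander. Point: its middle, 8 mm up.
- dog_1_wing (a point): Steel clamp dog, 71 mm tall (2 or 3 alike; absent ones read None): T-foot 34 (x) x 30 (y) x 8 mm, neck 12 x 14 mm, then an upright flat wing 30 (x) x 14 (y) x 44 mm to hold. Point: wing centre, 49 mm above the foot's underside, 61 mm above the table in the slot. z runs from foot to wing; y lies along the slot: the wing's broad faces look along the slot. 0.06 to 0.11 kg, 2 mm play each side.
- dog_2_wing (a point): Steel clamp dog, 71 mm tall (2 or 3 alike; absent ones read None): T-foot 34 (x) x 30 (y) x 8 mm, neck 12 x 14 mm, then an upright flat wing 30 (x) x 14 (y) x 44 mm to hold. Point: wing centre, 49 mm above the foot's underside, 61 mm above the table in the slot. z runs from foot to wing; y lies along the slot: the wing's broad faces look along the slot. 0.06 to 0.11 kg, 2 mm play each side.
- dog_3_wing (a point): Steel clamp dog, 71 mm tall (2 or 3 alike; absent ones read None): T-foot 34 (x) x 30 (y) x 8 mm, neck 12 x 14 mm, then an upright flat wing 30 (x) x 14 (y) x 44 mm to hold. Point: wing centre, 49 mm above the foot's underside, 61 mm above the table in the slot. z runs from foot to wing; y lies along the slot: the wing's broad faces look along the slot. 0.06 to 0.11 kg, 2 mm play each side.

How it is judged:
By the outcome, as a careful person would: the job done as asked, in the order asked, and still so for the second after the job is handed in, with the robot touching nothing.
Of dog_1, dog_2, dog_3 only 2 to 3 are there at a start; the rules pass over those that are not, and their reading is None.
At some moment in a run one of parts_bin may be knocked a few centimetres aside while the robot is not near it.
Once in a run the grip may slacken for a moment while it holds something.
It also fails if it takes over 210 s, if anything falls off the work surface, if the arm or the gripper's body presses on something with over 40 N, if the wrist force passes 120 N, or if a joint passes its speed limit or range.

## Working session

There is one attempt and no reset: what is moved stays moved. The work goes in short steps, Python scripts to look and compute and a tool call to move; the robot and the scene stay as the last step left them, time stands still between calls to the robot, and variables do not carry over. Pictures are saved under pics/ and viewed, about 12 in all and at most 16, crops included, and the job is handed in when it is done.

Besides the shell and the picture viewer there is one more tool, called after "Emit:" as name(argument=value, ...), one argument or row to a line, values as JSON. servo_tool: Moves the arm, as the interface text tells. Its arguments: {"type":"object","properties":{"dr":{"type":"array","items":{"type":"array","items":{"type":"number"}}},"delta_pos":{"type":"array","items":{"type":"array","items":{"type":"number"}}},"fingers":{"type":"array","items":{"type":"number"}},"newtons":{"type":"number"}},"required":["dr","delta_pos","fingers"]}

```bash
ls; mkdir -p pics
cat > h.py <<'E'
import numpy as np, cv2, json
from scipy.spatial.transform import Rotation as R
from bench import sensors, viewer, job
np.set_printoptions(precision=4, suppress=True)
def cam(n, save=None):
    c=viewer.read_camera(n)
    if save: cv2.imwrite('pics/'+save, c['color'][:,:,::-1])
    return c
def att(c):
    a=np.array(c['attitude'],float)
    return R.from_quat(a).as_matrix() if a.size==4 else a
def ray(c,rc):
    K=np.array(c['intrinsics']); d=np.array([(rc[1]-K[0,2])/K[0,0],(rc[0]-K[1,2])/K[1,1]])
    u=d.copy()
    for _ in range(30): u=d/(1+c['k1']*(u@u))
    return np.array(c['position']), att(c)@np.array([u[0],-u[1],-1.])
def onz(c,rc,z):
    p,d=ray(c,rc); return p+d*(z-p[2])/d[2]
def proj(c,X):
    K=np.array(c['intrinsics']); v=att(c).T@(np.array(X)-np.array(c['position']))
    u=np.array([v[0],-v[1]])/-v[2]; u=u*(1+c['k1']*(u@u))
    return np.array([K[1,1]*u[1]+K[1,2],K[0,0]*u[0]+K[0,2]])
def tri(c1,a,c2,b):
    p,d=ray(c1,a);q,e=ray(c2,b); d/=np.linalg.norm(d);e/=np.linalg.norm(e)
    s=np.linalg.lstsq(np.c_[d,-e],q-p,rcond=None)[0]
    A=p+s[0]*d;B=q+s[1]*e
    return (A+B)/2,np.linalg.norm(A-B)
E
python3 - <<'E'
from h import *
o=sensors.get_obs(); print(o)
cs=cam('scene','s0.png'); ct=cam('top','t0.png')
for c in (cs,ct): print({k:np.array(v) for k,v in c.items() if k!='color'})
for t in ['slot_mouth','flap','flap_handle','stay','stay_grip','parts_bin_in','tape_measure_c','pliers_c','dog_1_wing']:
    for n in ('scene','top'):
        print(t,n,[(np.round(d['point'],1).tolist(),round(d['conf'],2)) for d in viewer.spot_in(t,n)][:5])
E
```

```text
pics
{'time': 0.0, 'joint_positions': array([ 0.9167,  0.1815,  1.608 , -0.    ,  1.3538, -0.2063]), 'joint_vel': array([-0.0025,  0.0004, -0.0008,  0.0004, -0.0005, -0.0003]), 'joint_torque': array([ -0.0015, -43.3889, -34.1836,   0.07  ,   0.0389,  -0.0002]), 'ee_pos': array([0.2486, 0.5179, 0.2488]), 'ee_rot': array([ 0.5987,  0.3759, -0.3771, -0.5983]), 'wrist_force': array([ 0.4233, -0.0545, -0.2047]), 'ft_torque': array([ 0.0018,  0.0209, -0.0186]), 'opening': 0.9973303272429134}
{'intrinsics': array([[456.5837,   0.    , 322.5883],
       [  0.    , 456.5837, 204.0907],
       [  0.    ,   0.    ,   1.    ]]), 'k1': array(-0.0977), 'position': array([-0.3066, -0.4631,  0.7323]), 'attitude': array([ 0.4004, -0.2334, -0.4637,  0.7552])}
{'intrinsics': array([[378.1022,   0.    , 316.906 ],
       [  0.    , 378.1022, 205.003 ],
       [  0.    ,   0.    ,   1.    ]]), 'k1': array(-0.0247), 'position': array([ 0.2501, -0.0273,  1.182 ]), 'attitude': array([ 0.0841, -0.0763, -0.6587,  0.7438])}
slot_mouth scene [([205.8, 314.4], 0.95)]
slot_mouth top [([196.7, 308.7], 0.95), ([190.0, 310.4], 0.53), ([264.7, 376.5], 0.31)]
flap scene [([192.4, 314.2], 0.89), ([209.0, 313.8], 0.39)]
flap top [([190.8, 312.2], 0.81), ([198.2, 311.4], 0.19)]
flap_handle scene [([190.5, 309.5], 0.91)]
flap_handle top [([192.9, 311.6], 0.86)]
stay scene [([172.8, 267.3], 0.4)]
stay top [([156.8, 276.1], 0.83)]
stay_grip scene []
stay_grip top [([158.0, 271.0], 0.53)]
parts_bin_in scene [([272.3, 448.1], 0.73), ([190.6, 311.7], 0.19)]
parts_bin_in top []
tape_measure_c scene []
tape_measure_c top [([239.0, 192.2], 0.62)]
pliers_c scene [([292.7, 362.9], 0.9)]
pliers_c top [([265.6, 377.9], 0.78)]
dog_1_wing scene []
dog_1_wing top [([197.3, 308.4], 0.7), ([156.4, 272.3], 0.25)]
```

Run:
```python
import cv2
a=cv2.imread('pics/s0.png');b=cv2.imread('pics/t0.png')
cv2.imwrite('pics/s0b.png',cv2.resize(a[90:350,200:540],(784,600),interpolation=cv2.INTER_CUBIC))
cv2.imwrite('pics/t0b.png',cv2.resize(b[100:340,160:480],(800,600),interpolation=cv2.INTER_CUBIC))
```

```text
(no output)
```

View pics/s0b.png

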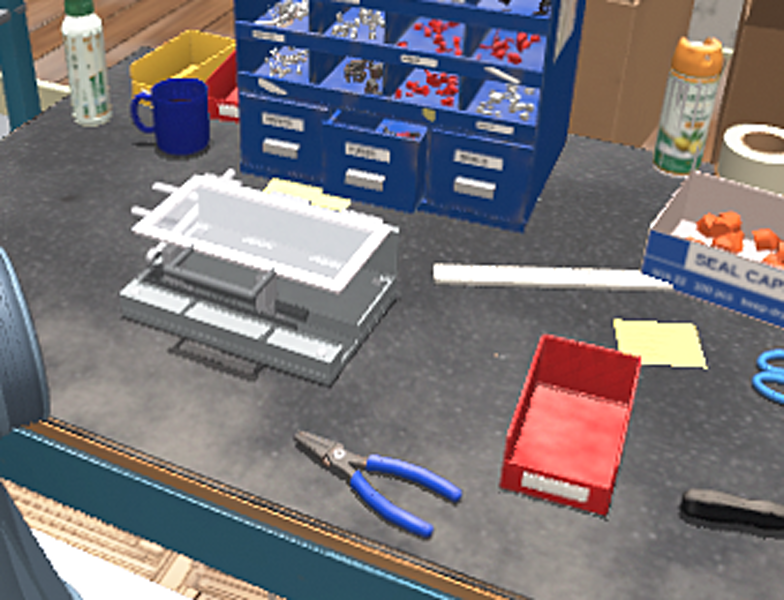

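View pics/t0b.png

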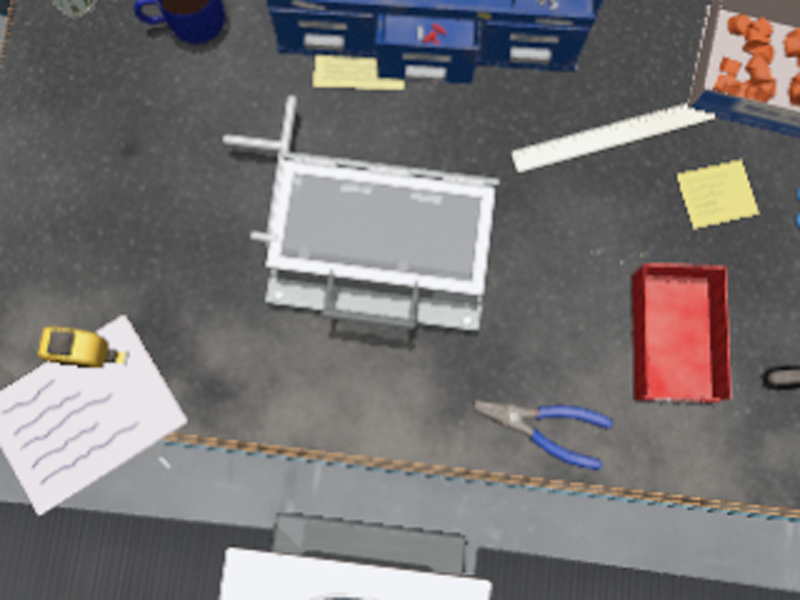

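```bash
cat > p1.py <<'E'
from h import *
cs=cam('scene');ct=cam('top')
T=lambda x,y:(100+y/2.5,160+x/2.5)
S=lambda x,y:(90+y/2.3077,200+x/2.3059)
top=dict(flapBL=(280,160,.1),flapBR=(497,182,.1),flapFR=(485,292,.1),flapFL=(267,265,.1),barL=(328,319,.1),barR=(415,332,.1),bedFL=(267,300,.033),bedFR=(478,328,.033),
 stayEnd=(291,98,.03),pegEnd=(225,140,.03),pegIn=(282,147,.03),stayfront=(285,158,.03),pinEnd=(252,236,.1),binFL=(636,400,.036),binFR=(730,402,.036),binBL=(637,265,.065),binBR=(727,265,.065),pliers=(545,430,.008))
for k,(x,y,z) in top.items(): print(k,'top',onz(ct,T(x,y),z)[:2])
sc=dict(flapBL=(210,172,.1),flapBR=(398,232,.1),flapFR=(340,290,.1),flapFL=(133,232,.1),bedFR=(333,370,.033),bedFL=(122,290,.033))
for k,(x,y,z) in sc.items(): print(k,'scene',onz(cs,S(x,y),z)[:2])
print('bin bottom scene', onz(cs,S(502,485),0),onz(cs,S(605,515),0))
print(tri(cs,(205.8,314.4),ct,(196.7,308.7)),tri(cs,(190.5,309.5),ct,(192.9,311.6)))
E
python3 p1.py
```

```text
flapBL top [0.6087 0.1497]
flapBR top [ 0.6128 -0.1127]
flapFR top [ 0.4772 -0.1117]
flapFL top [0.4784 0.1457]
barL top [0.4235 0.0659]
barR top [ 0.4205 -0.036 ]
bedFL top [0.4486 0.1498]
bedFR top [ 0.4454 -0.1128]
stayEnd top [0.718  0.1595]
pegEnd top [0.6503 0.2357]
pegIn top [0.6497 0.1612]
stayfront top [0.6354 0.1552]
pinEnd top [0.511  0.1686]
binFL top [ 0.3804 -0.311 ]
binFR top [ 0.3915 -0.4244]
binBL top [ 0.5402 -0.2946]
binBR top [ 0.5535 -0.4039]
pliers top [ 0.3337 -0.209 ]
flapBL scene [0.6284 0.1352]
flapBR scene [ 0.6042 -0.1189]
flapFR scene [ 0.4789 -0.107 ]
flapFL scene [0.4769 0.1444]
bedFR scene [ 0.4344 -0.1207]
bedFL scene [0.4541 0.152 ]
bin bottom scene [ 0.3894 -0.3175  0.    ] [ 0.3946 -0.414   0.    ]
(array([0.5383, 0.0233, 0.0494]), np.float64(0.015516918226145805)) (array([0.5319, 0.0214, 0.103 ]), np.float64(0.003581734287886897))
```

```bash
cat >> h.py <<'E'
def overlay(c,segs,box,scale,name):
    x0,y0,x1,y1=box
    im=cv2.resize(np.ascontiguousarray(c['color'][y0:y1,x0:x1,::-1]),None,fx=scale,fy=scale,interpolation=cv2.INTER_CUBIC)
    f=lambda X:tuple(int(round(v)) for v in ((proj(c,X)[1]-x0+.5)*scale,(proj(c,X)[0]-y0+.5)*scale))
    for a,b,col in segs: cv2.line(im,f(a),f(b),col,1)
    return im
def rect(x0,x1,y0,y1,z,col):
    P=[(x0,y0,z),(x1,y0,z),(x1,y1,z),(x0,y1,z)]
    return [(P[i],P[(i+1)%4],col) for i in range(4)]
def fixture(hx,hy):
    return (rect(hx-.135,hx,hy-.1275,hy+.1275,.1,(0,0,255))+[((hx-.18,hy-.044,.1),(hx-.18,hy+.044,.1),(0,255,0))]
     +rect(hx-.165,hx+.01,hy-.1325,hy+.1325,.033,(255,0,0))+[((hx-.08,hy+.2-.034,.03),(hx-.08+.12,hy+.2-.034,.03),(255,0,255)),((hx+.04,hy+.2-.034,.03),(hx+.04,hy+.2+.034,.03),(255,255,0))])
def state():
    o=sensors.get_obs(); print('t',round(o['time'],2),'p',o['ee_pos'],'op',round(o['opening'],3),'F',o['wrist_force'],'\n',R.from_quat(o['ee_rot']).as_matrix().T,'<rows: tool x,y,z in world')
    return o
E
python3 - <<'E'
from h import *
cs=cam('scene');ct=cam('top'); state()
s=fixture(.608,.018)
a=overlay(cs,s,(240,155,390,265),4.6,'');b=overlay(ct,s,(240,130,370,240),4.6,'')
b=cv2.resize(b,(690,506)) if 0 else b
im=np.zeros((600,800,3),np.uint8)
a=cv2.resize(a,(409,300),interpolation=cv2.INTER_AREA) if 0 else a
cv2.imwrite('pics/o1.png',a);cv2.imwrite('pics/o2.png',b);print(a.shape,b.shape)
E
```

```text
t 1.2 p [0.249  0.5183 0.2497] op 1.001 F [-0.5177  1.0088  0.7227] 
 [[ 0.433   0.9014 -0.    ]
 [-0.     -0.     -1.    ]
 [-0.9014  0.433   0.    ]] <rows: tool x,y,z in world
(506, 690, 3) (506, 598, 3)
```

View pics/o2.png

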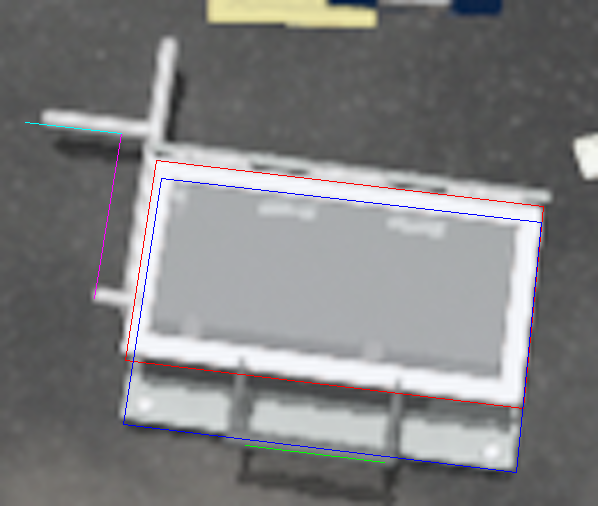

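View pics/o1.png

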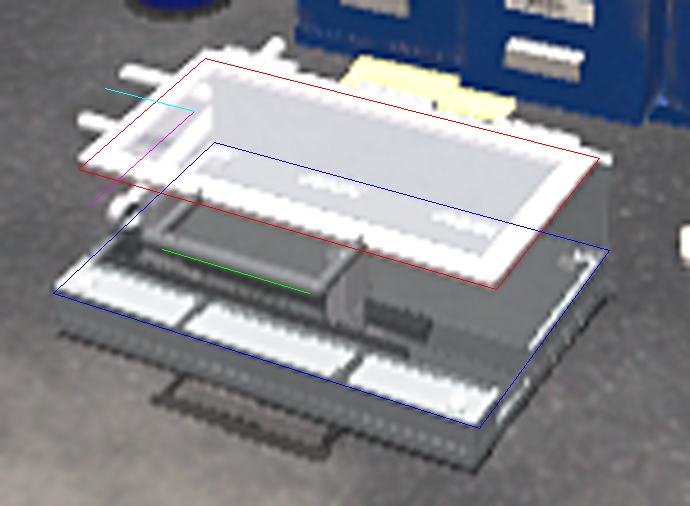

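Emit:
servo_tool(
  dr=[
    [0, 0.1247, 0],
    [0, 0.1247, 0],
    [0, 0.1247, 0],
    [0, 0.1247, 0],
    [0, 0.1247, 0],
    [0, 0.1247, 0],
    [0, 0.1247, 0],
    [0, 0.1247, 0],
    [0, 0.1247, 0],
    [0, 0, 0],
  ],
  delta_pos=[
    [0, 0, 0],
    [0, 0, 0],
    [0, 0, 0],
    [0, 0, 0],
    [0, 0, 0],
    [0, 0, 0],
    [0, 0, 0],
    [0, 0, 0],
    [0, 0, 0],
    [0, 0, 0],
  ],
  fingers=[0.4, 0.4, 0.4, 0.4, 0.4, 0.4, 0.4, 0.4, 0.4, 0.4],
  newtons=8,
)

```text
time: 2.03
ee_pos: [0.249, 0.5183, 0.2497]
ee_rot: [-0.707, 0.001, -0.001, 0.707]
wrist_force: [0.6, -0.0, 0.2]
opening: 0.4
```

Emit:
servo_tool(
  dr=[
    [0, 0, 0],
    [0, 0, 0],
    [0, 0, 0],
    [0, 0, 0],
    [0, 0, 0],
    [0, 0, 0],
    [0, 0, 0],
    [0, 0, 0],
    [0, 0, 0],
    [0, 0, 0],
    [0, 0, 0],
    [0, 0, 0],
  ],
  delta_pos=[
    [15, 4, -41],
    [15, 4, -41],
    [15, 4, -41],
    [15, 4, -41],
    [15, 4, -41],
    [15, 4, -41],
    [15, 4, -41],
    [15, 4, -41],
    [15, 4, -41],
    [15, 4, -41],
    [15, 4, -41],
    [15, 4, -41],
  ],
  fingers=[0.4, 0.4, 0.4, 0.4, 0.4, 0.4, 0.4, 0.4, 0.4, 0.4, 0.4, 0.4],
)

```text
time: 3.03
ee_pos: [0.4207, 0.0488, 0.2044]
ee_rot: [0.707, 0.002, -0.001, -0.707]
wrist_force: [-0.2, -0.1, -0.1]
opening: 0.401
```

Run:
```python
from h import *
state()
cs=cam('scene');ct=cam('top')
s=fixture(.612,.016)
s+=[((.433,-.03,.1),(.433,.06,.1),(0,255,255))]
a=overlay(cs,s,(230,110,390,230),3,'');b=overlay(ct,s,(240,110,370,240),3,'')
im=np.zeros((400,800,3),np.uint8);im[:360,:390]=0
h=max(a.shape[0],b.shape[0]);f=lambda i:cv2.copyMakeBorder(i,0,h-i.shape[0],0,0,0)
w=np.hstack([f(a),f(b)]);print(w.shape);cv2.imwrite('pics/o3.png',cv2.resize(w,(800,int(w.shape[0]*800/w.shape[1]))))
```

```text
t 3.03 p [0.4207 0.0488 0.2044] op 0.401 F [-0.1696 -0.077  -0.108 ] 
 [[ 1.      0.005   0.0013]
 [ 0.0013 -0.0001 -1.    ]
 [-0.005   1.     -0.0001]] <rows: tool x,y,z in world
(390, 870, 3)
```

View pics/o3.png

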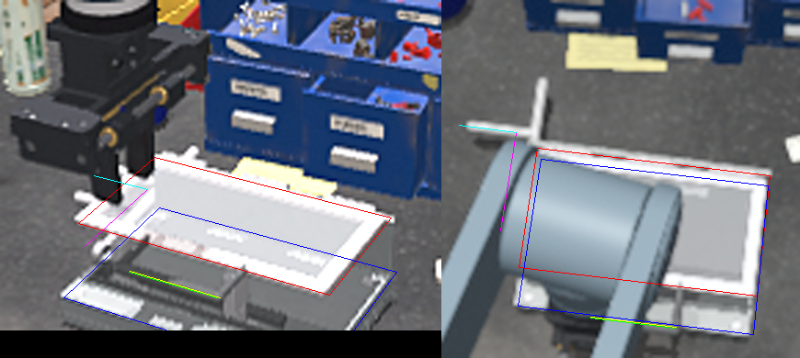

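Emit:
servo_tool(
  dr=[
    [0, 0, 0],
    [0, 0, 0],
    [0, 0, 0],
    [0, 0, 0],
    [0, 0, 0],
    [0, 0, 0],
    [0, 0, 0],
    [0, 0, 0],
  ],
  delta_pos=[
    [3, 0, -10],
    [0, 20, 0],
    [0, 20, 0],
    [0, 20, 0],
    [0, 20, 0],
    [0, 15, 0],
    [0, 14, 0],
    [0, 0, 0],
  ],
  fingers=[0.4, 0.4, 0.4, 0.4, 0.4, 0.4, 0.4, 0.4],
)

```text
time: 3.8
ee_pos: [0.4211, 0.0423, 0.0928]
ee_rot: [-0.707, -0.0, 0.004, 0.707]
wrist_force: [0.3, 0.1, -0.6]
opening: 0.403
```

Emit:
servo_tool(
  dr=[
    [0, 0, 0],
    [0, 0, 0],
    [0, 0, 0],
  ],
  delta_pos=[
    [0, 0, 0],
    [0, 0, 0],
    [0, 0, 0],
  ],
  fingers=[0.3, 0.22, 0.1],
)

```text
time: 4.05
ee_pos: [0.4275, 0.0413, 0.0975]
ee_rot: [-0.707, -0.004, -0.003, 0.707]
wrist_force: [16.0, 7.2, -1.7]
opening: 0.198
```

Emit:
servo_tool(
  dr=[
    [0, 0, 0],
    [0, 0, 0],
    [0, 0, 0],
    [0, 0, 0],
  ],
  delta_pos=[
    [5, 0, -6],
    [5, 0, -6],
    [0, 0, -3],
    [0, 0, 0],
  ],
  fingers=[0.3, 0.3, 0.1, 0.1],
)

```text
time: 4.38
ee_pos: [0.4323, 0.0251, 0.0952]
ee_rot: [0.707, -0.001, -0.001, -0.707]
wrist_force: [-11.3, -3.4, 7.7]
opening: 0.175
```

Emit:
servo_tool(
  dr=[
    [0, 0, 0],
    [0, 0, 0],
    [0, 0, 0],
  ],
  delta_pos=[
    [0, 0, 0],
    [0, 0, 0],
    [0, 0, 0],
  ],
  fingers=[0.05, 0.05, 0.05],
)

```text
time: 4.63
ee_pos: [0.4305, 0.0254, 0.0946]
ee_rot: [0.707, -0.002, -0.003, -0.707]
wrist_force: [-10.6, -3.9, 8.7]
opening: 0.128
```

```bash
cat >> h.py <<'E'
def arc(r,a0,a1,n,sx):
    # rows (dx, -dz) mm; x = sx*r*cos, z = r*sin
    a=np.linspace(a0,a1,n+1); x=sx*r*np.cos(a)*1e3; z=r*np.sin(a)*1e3
    print([[round(float(p),1),round(float(-q),1),0] for p,q in zip(np.diff(x),np.diff(z))])
E
python3 -c "
from h import *
arc(.18,0,1.9,18,-1)
arc(.12,0,1.27,9,1)"
```

```text
[[1.0, -19.0, 0], [3.0, -18.8, 0], [5.0, -18.3, 0], [6.9, -17.7, 0], [8.7, -16.9, 0], [10.4, -15.9, 0], [12.0, -14.7, 0], [13.5, -13.3, 0], [14.8, -11.8, 0], [16.0, -10.2, 0], [17.0, -8.5, 0], [17.8, -6.6, 0], [18.4, -4.7, 0], [18.8, -2.8, 0], [19.0, -0.8, 0], [19.0, 1.2, 0], [18.7, 3.2, 0], [18.3, 5.2, 0]]
[[-1.2, -16.9, 0], [-3.6, -16.5, 0], [-5.8, -15.9, 0], [-8.0, -14.9, 0], [-10.0, -13.6, 0], [-11.9, -12.1, 0], [-13.4, -10.3, 0], [-14.7, -8.3, 0], [-15.8, -6.1, 0]]
```

Emit:
servo_tool(
  dr=[
    [0, 0, 0],
    [0, 0, 0],
    [0, 0, 0],
    [0, 0, 0],
    [0, 0, 0],
    [0, 0, 0],
    [0, 0, 0],
    [0, 0, 0],
    [0, 0, 0],
    [0, 0, 0],
  ],
  delta_pos=[
    [-2, -2, -5],
    [1, -19, 0],
    [3, -19, 0],
    [5, -18, 0],
    [7, -18, 0],
    [9, -17, 0],
    [10, -16, 0],
    [12, -15, 0],
    [14, -13, 0],
    [0, 0, 0],
  ],
  fingers=[0.05, 0.05, 0.05, 0.05, 0.05, 0.05, 0.05, 0.05, 0.05, 0.05],
  newtons=12,
)

```text
time: 5.47
ee_pos: [0.4965, 0.0206, 0.2334]
ee_rot: [-0.707, -0.003, -0.003, 0.707]
wrist_force: [10.0, -0.2, -13.6]
opening: 0.126
```

Emit:
servo_tool(
  dr=[
    [0, 0, 0],
    [0, 0, 0],
    [0, 0, 0],
    [0, 0, 0],
    [0, 0, 0],
    [0, 0, 0],
    [0, 0, 0],
    [0, 0, 0],
    [0, 0, 0],
    [0, 0, 0],
    [0, 0, 0],
    [0, 0, 0],
  ],
  delta_pos=[
    [15, -11, 0],
    [16, -9, 0],
    [17, -8, 0],
    [18, -7, 0],
    [18, -5, 0],
    [19, -3, 0],
    [19, -1, 0],
    [19, 1, 0],
    [19, 3, 0],
    [18, 5, 0],
    [8, 3, 0],
    [0, 0, 0],
  ],
  fingers=[0.05, 0.05, 0.05, 0.05, 0.05, 0.05, 0.05, 0.05, 0.05, 0.05, 0.05, 0.05],
)

```text
time: 6.47
ee_pos: [0.6771, 0.0198, 0.2635]
ee_rot: [0.708, -0.002, -0.002, -0.707]
wrist_force: [-5.2, -4.9, 1.6]
opening: 0.127
```

Emit:
servo_tool(
  dr=[
    [0, 0, 0],
    [0, 0, 0],
    [0, 0, 0],
    [0, 0, 0],
    [0, 0, 0],
    [0, 0, 0],
    [0, 0, 0],
    [0, 0, 0],
    [0, 0, 0],
    [0, 0, 0],
    [0, 0, 0],
    [0, 0, 0],
  ],
  delta_pos=[
    [0, 0, 0],
    [0, 0, 0],
    [0, -20, 0],
    [0, -30, 0],
    [0, -30, 20],
    [0, 0, 30],
    [0, 0, 30],
    [0, 0, 30],
    [0, 0, 30],
    [0, 0, 30],
    [0, 0, 30],
    [0, 0, 0],
  ],
  fingers=[0.2, 0.4, 0.4, 0.4, 0.4, 0.4, 0.4, 0.4, 0.4, 0.4, 0.4, 0.4],
)

```text
time: 7.47
ee_pos: [0.6768, 0.227, 0.3438]
ee_rot: [-0.706, -0.002, 0.002, 0.708]
wrist_force: [0.3, 0.5, -0.6]
opening: 0.398
```

Run:
```python
from h import *
state()
cs=cam('scene','s4.png');ct=cam('top','t4.png')
s=fixture(.61,.016)[5:]
hx,hy=.61,.016
s+=rect(hx-.134,hx-.096,hy-.1325,hy+.1325,.012,(0,255,0))
a=overlay(cs,s,(230,110,390,270),3,'');b=overlay(ct,s,(230,110,370,270),3,'')
w=np.hstack([a,b]);print(w.shape);cv2.imwrite('pics/o4.png',cv2.resize(w,(800,int(w.shape[0]*800/w.shape[1]))))
for t in ['slot_mouth','flap_handle','stay_grip','stay_pivot','dog_1_wing']:
    for n in ('scene','top'):
        print(t,n,[(np.round(d['point'],1).tolist(),round(d['conf'],2)) for d in viewer.spot_in(t,n)][:5])
```

```text
t 7.47 p [0.6768 0.227  0.3438] op 0.398 F [ 0.3338  0.5211 -0.6496] 
 [[ 1.      0.0063 -0.0005]
 [-0.0005  0.0027 -1.    ]
 [-0.0063  1.      0.0027]] <rows: tool x,y,z in world
(480, 900, 3)
slot_mouth scene [([183.1, 323.0], 0.94)]
slot_mouth top [([179.8, 314.6], 0.87), ([206.0, 282.8], 0.53)]
flap_handle scene [([144.4, 335.2], 0.55)]
flap_handle top [([146.9, 314.1], 0.95), ([179.8, 311.6], 0.41)]
stay_grip scene [([183.3, 279.4], 0.47)]
stay_grip top [([172.1, 271.0], 0.69)]
stay_pivot scene [([186.4, 325.9], 0.97)]
stay_pivot top [([178.3, 311.3], 0.79), ([148.4, 317.1], 0.18)]
dog_1_wing scene [([205.5, 275.4], 0.65)]
dog_1_wing top [([206.7, 282.4], 0.55)]
```

View pics/o4.png

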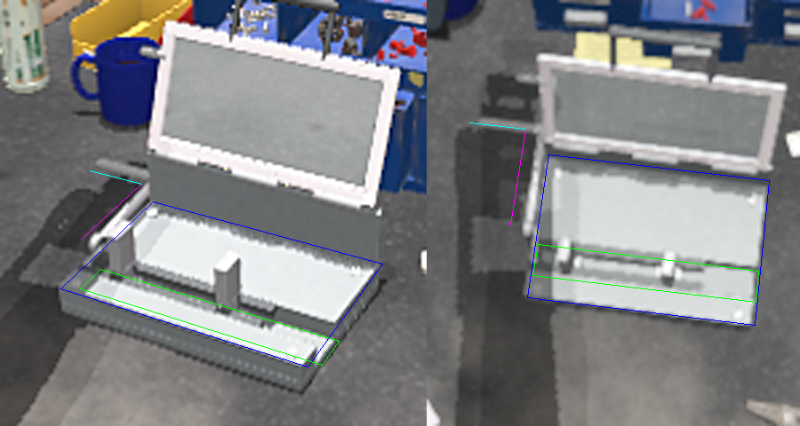

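Run:
```python
from h import *
cs=cam('scene');ct=cam('top')
S=lambda x,y:(110+y/2.6667,230+x/2.6667)
T=lambda x,y:(110+y/2.6667,230+(x-426.7)/2.6667)
for n,a,b,z in [('pegend',(98,161),(475,121),.03),('pegin',(140,173),(536,128),.03),('dogR top',(229,255),(668,255),.083),('dogL top',(122,229),(563,246),.083),('pegpivot',(97,238),(528,228),.03),('pinend',(141,51),(517,77),.19)]:
    print(n,tri(cs,S(*a),ct,T(*b)),onz(cs,S(*a),z),onz(ct,T(*b),z))
b=overlay(ct,[],(225,120,355,245),4.6,'')
cv2.imwrite('pics/o5.png',b)
a=overlay(cs,[],(240,150,390,260),5,'')
cv2.imwrite('pics/o6.png',a)
```

```text
pegend (array([0.6478, 0.237 , 0.0446]), np.float64(0.004104992691545436)) [0.6694 0.2503 0.03  ] [0.6517 0.2421 0.03  ]
pegin (array([0.6405, 0.168 , 0.0523]), np.float64(0.011117560251493097)) [0.6676 0.1929 0.03  ] [0.6517 0.1674 0.03  ]
dogR top (array([ 0.5021, -0.0103,  0.0844]), np.float64(0.00011410809345150783)) [ 0.5039 -0.0093  0.083 ] [ 0.5025 -0.0104  0.083 ]
dogL top (array([0.4997, 0.1072, 0.0805]), np.float64(0.002030197159094)) [0.4973 0.1042 0.083 ] [0.4985 0.1077 0.083 ]
pegpivot (array([0.525 , 0.1563, 0.0401]), np.float64(0.0009238960236116231)) [0.5374 0.1649 0.03  ] [0.5271 0.1583 0.03  ]
pinend (array([0.6488, 0.1678, 0.1928]), np.float64(0.0007914570232563286)) [0.6541 0.1708 0.19  ] [0.6497 0.1687 0.19  ]
```

View pics/o5.png

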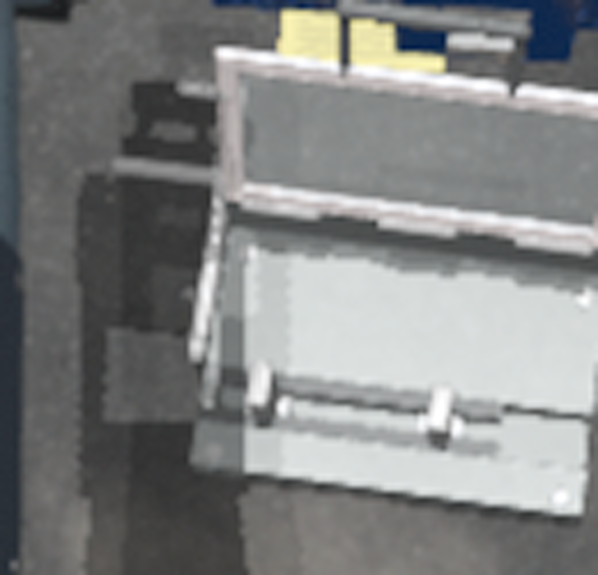

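View pics/o6.png

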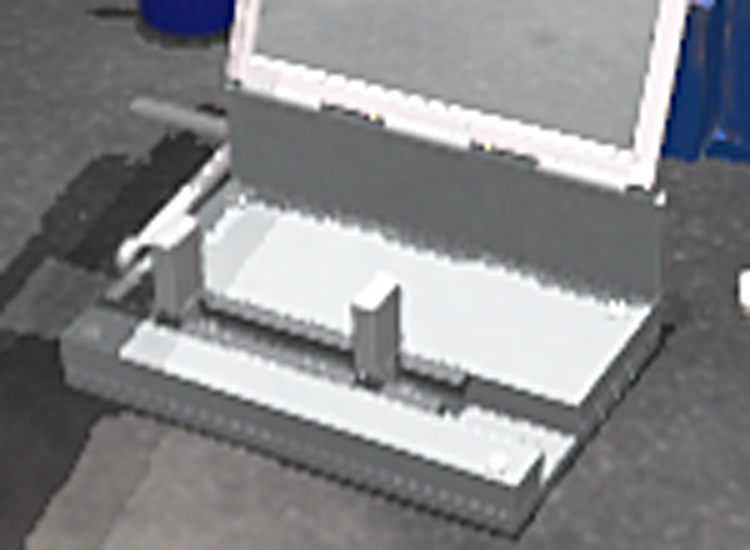

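Emit:
servo_tool(
  dr=[
    [0, 0, 0],
    [0, 0, 0],
    [0, 0, 0],
    [0, 0, 0],
    [0, 0, 0],
    [0, 0, 0],
    [0, 0, 0],
  ],
  delta_pos=[
    [-13, 10, -6],
    [-13, 20, -6],
    [0, 20, 0],
    [0, 20, 0],
    [0, 20, 0],
    [0, 0, 0],
    [0, 0, 0],
  ],
  fingers=[0.5, 0.5, 0.5, 0.5, 0.5, 0.5, 0.5],
)

```text
time: 8.75
ee_pos: [0.6516, 0.2089, 0.2531]
ee_rot: [0.707, -0.001, -0.001, -0.707]
wrist_force: [-0.3, -0.3, 0.6]
opening: 0.5
```

Emit:
servo_tool(
  dr=[
    [0, 0, 0],
    [0, 0, 0],
    [0, 0, 0],
    [0, 0, 0],
    [0, 0, 0],
    [0, 0, 0],
    [0, 0, 0],
    [0, 0, 0],
    [0, 0, 0],
    [0, 0, 0],
    [0, 0, 0],
    [0, 0, 0],
  ],
  delta_pos=[
    [0, 0, 7],
    [0, 25, 0],
    [0, 27, 0],
    [0, 27, 0],
    [0, 27, 0],
    [0, 27, 0],
    [0, 27, 0],
    [0, 25, 0],
    [0, 15, 0],
    [0, 13, 0],
    [0, 12, 0],
    [0, 0, 0],
  ],
  fingers=[0.5, 0.5, 0.5, 0.5, 0.5, 0.5, 0.5, 0.5, 0.5, 0.5, 0.5, 0.5],
)

```text
time: 9.75
ee_pos: [0.6516, 0.216, 0.0275]
ee_rot: [0.707, -0.0, -0.001, -0.707]
wrist_force: [-0.3, -0.1, -0.1]
opening: 0.503
```

Emit:
servo_tool(
  dr=[
    [0, 0, 0],
    [0, 0, 0],
    [0, 0, 0],
    [0, 0, 0],
    [0, 0, 0],
  ],
  delta_pos=[
    [0, 0, 0],
    [0, 0, 0],
    [0, 0, 0],
    [0, 0, 0],
    [0, 0, 0],
  ],
  fingers=[0.35, 0.2, 0.05, 0.05, 0.05],
  newtons=12,
)

```text
time: 10.17
ee_pos: [0.6494, 0.216, 0.0286]
ee_rot: [0.707, -0.002, -0.003, -0.707]
wrist_force: [-14.2, -0.1, -1.7]
opening: 0.147
```

Emit:
servo_tool(
  dr=[
    [0, 0, 0],
    [0, 0, 0],
    [0, 0, 0],
    [0, 0, 0],
    [0, 0, 0],
    [0, 0, 0],
    [0, 0, 0],
    [0, 0, 0],
    [0, 0, 0],
    [0, 0, 0],
    [0, 0, 0],
    [0, 0, 0],
  ],
  delta_pos=[
    [-2, 0, 0],
    [-1, -17, 0],
    [-4, -17, 0],
    [-6, -16, 0],
    [-8, -15, 0],
    [-10, -14, 0],
    [-12, -12, 0],
    [-13, -10, 0],
    [-15, -8, 0],
    [-16, -6, 0],
    [-2, -1, 0],
    [0, 0, 0],
  ],
  fingers=[0.05, 0.05, 0.05, 0.05, 0.05, 0.05, 0.05, 0.05, 0.05, 0.05, 0.05, 0.05],
  newtons=15,
)

```text
time: 11.17
ee_pos: [0.5633, 0.2156, 0.1437]
ee_rot: [0.707, 0.001, 0.0, -0.707]
wrist_force: [7.5, 0.6, -16.0]
opening: 0.134
```

Emit:
servo_tool(
  dr=[
    [0, 0, 0],
    [0, 0, 0],
    [0, 0, 0],
  ],
  delta_pos=[
    [-2, 0, 0],
    [-2, 0, 0],
    [0, 0, 0],
  ],
  fingers=[0.05, 0.05, 0.05],
)

```text
time: 11.42
ee_pos: [0.5628, 0.2154, 0.1447]
ee_rot: [-0.707, -0.003, -0.003, 0.707]
wrist_force: [19.3, 0.3, -21.0]
opening: 0.131
```

Emit:
servo_tool(
  dr=[
    [0, 0, 0],
    [0, 0, 0],
    [0, 0, 0],
    [0, 0, 0],
    [0, 0, 0],
    [0, 0, 0],
    [0, 0, 0],
    [0, 0, 0],
    [0, 0, 0],
    [0, 0, 0],
    [0, 0, 0],
    [0, 0, 0],
  ],
  delta_pos=[
    [0, 0, 0],
    [0, 0, 0],
    [0, -25, 0],
    [0, -35, 0],
    [0, -35, 0],
    [0, -35, 0],
    [-9, -10, -30],
    [-12, 0, -35],
    [-12, 0, -35],
    [-12, 0, -35],
    [-12, 0, -35],
    [-9, 0, -35],
  ],
  fingers=[0.2, 0.5, 0.5, 0.5, 0.5, 0.5, 0.5, 0.5, 0.5, 0.5, 0.5, 0.5],
)

```text
time: 12.42
ee_pos: [0.4921, 0.0098, 0.2859]
ee_rot: [0.707, 0.001, -0.0, -0.707]
wrist_force: [0.6, -0.4, 0.2]
opening: 0.502
```

Emit:
servo_tool(
  dr=[
    [0, 0.1208, 0],
    [0, 0.1208, 0],
    [0, 0.1208, 0],
    [0, 0.1208, 0],
    [0, 0.1208, 0],
    [0, 0.1208, 0],
    [0, 0.1208, 0],
    [0, 0.1208, 0],
    [0, 0.1208, 0],
    [0, 0.1208, 0],
    [0, 0.1208, 0],
    [0, 0.1208, 0],
  ],
  delta_pos=[
    [0, 8, -15],
    [0, 8, 0],
    [0, 8, 0],
    [0, 8, 0],
    [0, 8, 0],
    [0, 8, 0],
    [0, 8, 0],
    [0, 8, 0],
    [0, 8, 0],
    [0, 0, 0],
    [0, 0, 0],
    [0, 0, 0],
  ],
  fingers=[0.4, 0.4, 0.4, 0.4, 0.4, 0.4, 0.4, 0.4, 0.4, 0.4, 0.4, 0.4],
)

```text
time: 13.42
ee_pos: [0.4932, -0.0039, 0.2136]
ee_rot: [-0.528, 0.47, -0.47, 0.528]
wrist_force: [-1.2, 0.1, -0.2]
opening: 0.4
```

Emit:
servo_tool(
  dr=[
    [0, 0.1208, 0],
    [0, 0, 0],
  ],
  delta_pos=[
    [0, 0, 0],
    [0, 0, 0],
  ],
  fingers=[0.4, 0.4],
)

```text
time: 13.58
ee_pos: [0.4934, -0.004, 0.2138]
ee_rot: [0.499, -0.501, 0.501, -0.499]
wrist_force: [-0.1, 0.3, -0.5]
opening: 0.398
```

Run:
```python
from h import *
state()
cs=cam('scene','s7.png');ct=cam('top','t7.png')
print('lip', onz(ct,(209.1,333.7),.033))
a=overlay(cs,[],(235,130,385,260),4.6,'');cv2.imwrite('pics/o7.png',a)
```

```text
t 13.58 p [ 0.4934 -0.004   0.2138] op 0.398 F [-0.0786  0.3382 -0.5385] 
 [[-0.0031 -1.      0.0001]
 [ 0.0008 -0.0001 -1.    ]
 [ 1.     -0.0031  0.0008]] <rows: tool x,y,z in world
lip [ 0.5079 -0.0517  0.033 ]
```

View pics/o7.png

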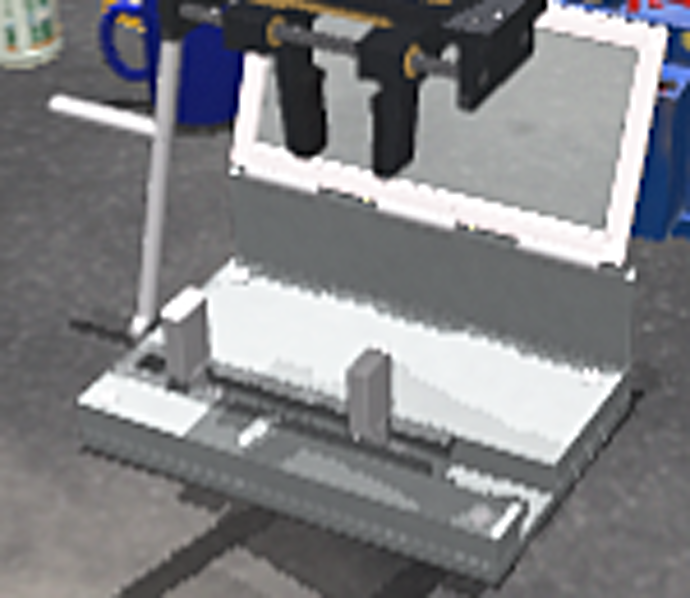

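Emit:
servo_tool(
  dr=[
    [0, 0, 0],
    [0, 0, 0],
    [0, 0, 0],
    [0, 0, 0],
    [0, 0, 0],
    [0, 0, 0],
    [0, 0, 0],
    [0, 0, 0],
    [0, 0, 0],
  ],
  delta_pos=[
    [6, 0, 6],
    [0, 25, 0],
    [0, 30, 0],
    [0, 30, 0],
    [0, 30, 0],
    [0, 20, 0],
    [0, 15, 0],
    [0, 10, 0],
    [0, 0, 0],
  ],
  fingers=[0.4, 0.4, 0.4, 0.4, 0.4, 0.4, 0.4, 0.4, 0.4],
)

```text
time: 14.43
ee_pos: [0.4982, -0.0101, 0.0511]
ee_rot: [0.501, -0.501, 0.498, -0.5]
wrist_force: [-0.9, -0.5, -0.0]
opening: 0.401
```

Emit:
servo_tool(
  dr=[
    [0, 0, 0],
    [0, 0, 0],
    [0, 0, 0],
    [0, 0, 0],
    [0, 0, 0],
  ],
  delta_pos=[
    [0, 0, 0],
    [0, 0, 0],
    [0, 0, 0],
    [0, 0, 0],
    [0, 0, 0],
  ],
  fingers=[0.25, 0.1, 0.1, 0.1, 0.1],
  newtons=25,
)

```text
time: 14.85
ee_pos: [0.5004, -0.0103, 0.0543]
ee_rot: [-0.5, 0.499, -0.5, 0.501]
wrist_force: [-0.9, -0.6, 4.4]
opening: 0.157
```

Emit:
servo_tool(
  dr=[
    [0, 0, 0],
    [0, 0, 0],
    [0, 0, 0],
    [0, 0, 0],
    [0, 0, 0],
    [0, 0, 0],
    [0, 0, 0],
    [0, 0, 0],
    [0, 0, 0],
    [0, 0, 0],
  ],
  delta_pos=[
    [6, -1, 0],
    [8, 0, 0],
    [8, 0, 0],
    [9, 0, 0],
    [9, 0, 0],
    [9, 0, 0],
    [9, 0, 0],
    [9, 0, 0],
    [8, 0, 0],
    [0, 0, 0],
  ],
  fingers=[0.1, 0.1, 0.1, 0.1, 0.1, 0.1, 0.1, 0.1, 0.1, 0.1],
)

```text
time: 15.68
ee_pos: [0.4998, -0.0874, 0.0543]
ee_rot: [0.5, -0.499, 0.501, -0.5]
wrist_force: [0.1, -2.8, 3.0]
opening: 0.157
```

Emit:
servo_tool(
  dr=[
    [0, 0, 0],
    [0, 0, 0],
    [0, 0, 0],
    [0, 0, 0],
    [0, 0, 0],
  ],
  delta_pos=[
    [0, -6, 0],
    [0, -8, 0],
    [0, -10, 0],
    [0, -12, 0],
    [0, -12, 0],
  ],
  fingers=[0.1, 0.1, 0.1, 0.1, 0.1],
)

```text
time: 16.1
ee_pos: [0.4993, -0.0847, 0.1031]
ee_rot: [0.501, -0.5, 0.499, -0.5]
wrist_force: [0.7, -0.3, -1.3]
opening: 0.155
```

Run:
```python
from h import *
state()
cs=cam('scene','s8.png');ct=cam('top','t8.png')
for n,c in (('scene',cs),('top',ct)):
    print(n,[(np.round(d['point'],1).tolist(),round(d['conf'],2),onz(c,d['point'],.01)) for d in viewer.spot_in('parts_bin_in',n)][:3])
def red(c):
    h=cv2.cvtColor(c['color'],cv2.COLOR_RGB2HSV); m=((h[...,0]<8)|(h[...,0]>172))&(h[...,1]>140)&(h[...,2]>60)
    m=m.astype(np.uint8); n,l,st,ce=cv2.connectedComponentsWithStats(m)
    for i in range(1,n):
        if st[i,4]>600: print(st[i],ce[i]); k=(l==i).astype(np.uint8); cn=max(cv2.findContours(k,0,2)[0],key=cv2.contourArea); r=cv2.boxPoints(cv2.minAreaRect(cn)); print(r.tolist(),[onz(c,(p[1],p[0]),.05)[:2].round(3).tolist() for p in r], [onz(c,(p[1],p[0]),.0)[:2].round(3).tolist() for p in r])
red(ct)
```

```text
t 16.1 p [ 0.4993 -0.0847  0.1031] op 0.155 F [ 0.711  -0.255  -1.2718] 
 [[ 0.0017 -1.     -0.    ]
 [-0.0003  0.     -1.    ]
 [ 1.      0.0017 -0.0003]] <rows: tool x,y,z in world
scene [([272.5, 449.9], 0.68, array([ 0.494 , -0.3592,  0.01  ]))]
top [([234.8, 433.8], 0.91, array([ 0.4691, -0.373 ,  0.01  ]))]
[ 585    0   55   73 1581] [611.9734  28.1999]
[[585.0, 0.0], [639.0, 0.0], [639.0, 72.0], [585.0, 72.0]] [[1.381, -0.867], [1.412, -1.069], [1.11, -1.041], [1.084, -0.851]] [[1.431, -0.904], [1.463, -1.115], [1.148, -1.086], [1.121, -0.887]]
[ 413  206   39   55 1254] [433.4067 232.7775]
[[413.0, 206.0], [451.0, 206.0], [451.0, 260.0], [413.0, 260.0]] [[0.543, -0.293], [0.558, -0.41], [0.392, -0.417], [0.378, -0.303]] [[0.556, -0.304], [0.571, -0.426], [0.398, -0.434], [0.384, -0.316]]
```

Emit:
servo_tool(
  dr=[
    [0, 0, 0],
    [0, 0, 0],
    [0, 0, 0],
    [0, 0, 0],
    [0, 0, 0],
    [0, 0, 0],
    [0, 0, 0],
    [0, 0, 0],
    [0, 0, 0],
    [0, 0, 0],
    [0, 0, 0],
    [0, 0, 0],
  ],
  delta_pos=[
    [0, -25, 0],
    [5, -25, 1],
    [25, 0, 1],
    [32, 0, 1],
    [32, 0, 1],
    [32, 0, 1],
    [32, 0, 0],
    [32, 0, 0],
    [32, 0, 0],
    [30, 0, 0],
    [20, 0, 0],
    [8, 0, 0],
  ],
  fingers=[0.1, 0.1, 0.1, 0.1, 0.1, 0.1, 0.1, 0.1, 0.1, 0.1, 0.1, 0.1],
)

```text
time: 17.3
ee_pos: [0.504, -0.3677, 0.151]
ee_rot: [-0.5, 0.501, -0.5, 0.499]
wrist_force: [-0.3, -0.2, -0.9]
opening: 0.155
```

Run:
```python
from h import *
o=state()
cs=cam('scene','s9.png')
g=lambda x,y:(lambda P:P)(0)
s=rect(.3915,.5525,-.415,-.315,.0,(0,255,0))
p=o['ee_pos']; s+=[((p[0],p[1],p[2]),(p[0],p[1],.002),(255,0,0))]
a=overlay(cs,s,(370,170,530,320),3.9,'');cv2.imwrite('pics/o9.png',a)
for n in ('scene','top'):
    print(n,[(np.round(d['point'],1).tolist(),round(d['conf'],2)) for d in viewer.spot_in('parts_bin_in',n)][:3])
```

```text
t 17.3 p [ 0.504  -0.3677  0.151 ] op 0.155 F [-0.261  -0.2171 -0.9359] 
 [[-0.0013 -1.     -0.0001]
 [-0.0009  0.0001 -1.    ]
 [ 1.     -0.0013 -0.0009]] <rows: tool x,y,z in world
scene [([276.9, 437.7], 0.59), ([186.1, 323.6], 0.4)]
top [([234.8, 433.8], 0.91)]
```

View pics/o9.png

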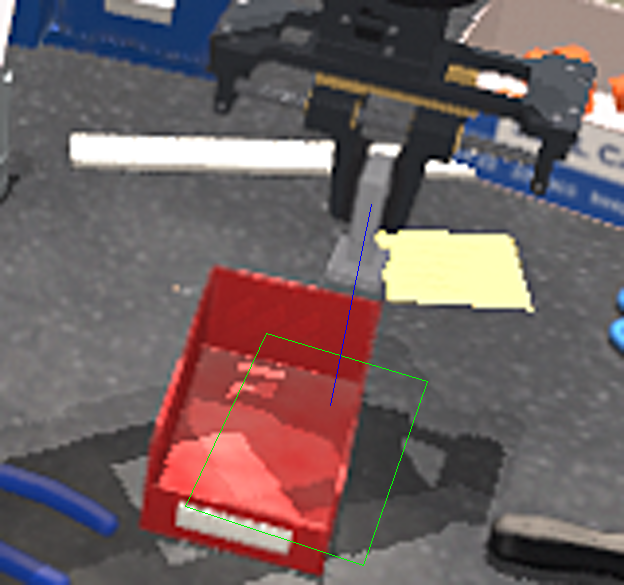

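```bash
cat >> h.py <<'E'
def red(c):
    h=cv2.cvtColor(c['color'],cv2.COLOR_RGB2HSV); m=((h[...,0]<8)|(h[...,0]>172))&(h[...,1]>140)&(h[...,2]>60)
    m[:,:360]=0;m[:150]=0;m[330:]=0
    n,l,st,ce=cv2.connectedComponentsWithStats(m.astype(np.uint8))
    i=1+np.argmax(st[1:,4]); return (l==i),st[i]
E
python3 - <<'E'
from h import *
cs=cam('scene');ct=cam('top','t9.png')
S=lambda x,y:(170+y/3.9,370+x/3.9)
for a,z in [((145,530),0),((322,573),0),((215,266),.065),((381,300),.065),((148,487),.036),((325,530),.036)]: print(a,onz(cs,S(*a),z))
m,st=red(ct);print(st, onz(ct,(st[1]+st[3],st[0]),.036),onz(ct,(st[1]+st[3],st[0]+st[2]),.036),onz(ct,(st[1],st[0]),.065),onz(ct,(st[1],st[0]+st[2]),.065))
for n in ('scene','top'):
    print(n,[(np.round(d['point'],1).tolist(),round(d['conf'],2)) for d in viewer.spot_in('parts_bin_in',n)][:3])
E
```

```text
(145, 530) [ 0.3637 -0.3024  0.    ]
(322, 573) [ 0.3755 -0.398   0.    ]
(215, 266) [ 0.521  -0.2857  0.065 ]
(381, 300) [ 0.5328 -0.382   0.065 ]
(148, 487) [ 0.3607 -0.3017  0.036 ]
(325, 530) [ 0.3715 -0.395   0.036 ]
[621 150  19  15 170] [ 0.7663 -0.9641  0.036 ] [ 0.7744 -1.028   0.036 ] [ 0.8046 -0.9438  0.065 ] [ 0.8127 -1.0067  0.065 ]
scene [([274.2, 438.1], 0.81), ([229.3, 459.5], 0.5)]
top []
```

Emit:
servo_tool(
  dr=[
    [0, 0, 0],
    [0, 0, 0],
    [0, 0, 0],
    [0, 0, 0],
    [0, 0, 0],
    [0, 0, 0],
    [0, 0, 0],
    [0, 0, 0],
    [0, 0, 0],
    [0, 0, 0],
  ],
  delta_pos=[
    [-15, 0, -13],
    [-14, 0, -13],
    [0, 0, 0],
    [0, 20, 0],
    [0, 20, 0],
    [0, 20, 0],
    [0, 18, 0],
    [0, 13, 0],
    [0, 10, 0],
    [0, 0, 0],
  ],
  fingers=[0.1, 0.1, 0.1, 0.1, 0.1, 0.1, 0.1, 0.1, 0.1, 0.1],
)

```text
time: 18.48
ee_pos: [0.4781, -0.3349, 0.0491]
ee_rot: [-0.5, 0.501, -0.498, 0.5]
wrist_force: [-0.5, 0.4, -0.8]
opening: 0.159
```

Emit:
servo_tool(
  dr=[
    [0, 0, 0],
    [0, 0, 0],
    [0, 0, 0],
    [0, 0, 0],
    [0, 0, 0],
    [0, 0, 0],
    [0, 0, 0],
  ],
  delta_pos=[
    [0, 0, 0],
    [0, 0, 0],
    [0, 0, 0],
    [0, -20, 0],
    [0, -30, 0],
    [0, -30, 0],
    [0, -30, 0],
  ],
  fingers=[0.2, 0.28, 0.3, 0.3, 0.3, 0.3, 0.3],
)

```text
time: 19.07
ee_pos: [0.4789, -0.3363, 0.1633]
ee_rot: [0.5, -0.499, 0.5, -0.5]
wrist_force: [0.1, -0.5, 0.2]
opening: 0.301
```

Emit:
servo_tool(
  dr=[
    [0, 0, 0],
    [0, 0, 0],
    [0, 0, 0],
    [0, 0, 0],
    [0, 0, 0],
    [0, 0, 0],
    [0, 0, 0],
    [0, 0, 0],
    [0, 0, 0],
    [0, 0, 0],
    [0, 0, 0],
    [0, 0, 0],
  ],
  delta_pos=[
    [0, -35, 0],
    [-15, -10, 2],
    [-38, 0, 2],
    [-38, 0, 2],
    [-38, 0, 2],
    [-38, 0, 2],
    [-38, 0, 2],
    [-38, 0, 2],
    [-38, 0, 2],
    [-38, 0, 2],
    [-38, 0, 2],
    [-38, 0, 2],
  ],
  fingers=[0.4, 0.4, 0.4, 0.4, 0.4, 0.4, 0.4, 0.4, 0.4, 0.4, 0.4, 0.4],
)

```text
time: 20.07
ee_pos: [0.5006, 0.0607, 0.2076]
ee_rot: [-0.5, 0.499, -0.501, 0.501]
wrist_force: [0.2, 0.1, -0.2]
opening: 0.399
```

Run:
```python
from h import *
o=state()
cs=cam('scene','s10.png');ct=cam('top','t10.png')
a=overlay(cs,[],(230,100,530,325),2.66,'');cv2.imwrite('pics/o10.png',a)
```

```text
t 20.07 p [0.5006 0.0607 0.2076] op 0.399 F [ 0.2374  0.1465 -0.2048] 
 [[ 0.0009 -1.      0.0003]
 [ 0.0029 -0.0003 -1.    ]
 [ 1.      0.0009  0.0029]] <rows: tool x,y,z in world
```

View pics/o10.png

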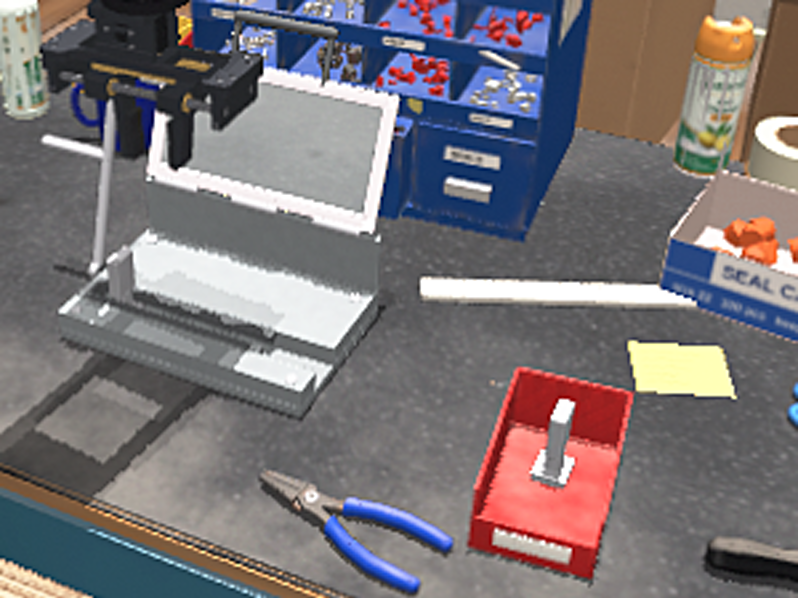

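Emit:
servo_tool(
  dr=[
    [0, 0, 0],
    [0, 0, 0],
    [0, 0, 0],
    [0, 0, 0],
    [0, 0, 0],
    [0, 0, 0],
  ],
  delta_pos=[
    [-22, 10, -2],
    [-20, 20, -2],
    [0, 30, 0],
    [0, 20, 0],
    [0, 0, 0],
    [0, 0, 0],
  ],
  fingers=[0.4, 0.4, 0.4, 0.4, 0.4, 0.4],
)

```text
time: 20.67
ee_pos: [0.496, 0.1002, 0.1261]
ee_rot: [0.501, -0.5, 0.5, -0.5]
wrist_force: [1.2, -0.3, 0.4]
opening: 0.4
```

Emit:
servo_tool(
  dr=[
    [0, 0, 0],
    [0, 0, 0],
    [0, 0, 0],
    [0, 0, 0],
    [0, 0, 0],
    [0, 0, 0],
    [0, 0, 0],
  ],
  delta_pos=[
    [-6, 0, 1],
    [0, 15, 0],
    [0, 20, 0],
    [0, 15, 0],
    [0, 12, 0],
    [0, 9, 0],
    [0, 0, 0],
  ],
  fingers=[0.4, 0.4, 0.4, 0.4, 0.4, 0.4, 0.4],
)

```text
time: 21.25
ee_pos: [0.4974, 0.1067, 0.0549]
ee_rot: [0.5, -0.5, 0.5, -0.5]
wrist_force: [-0.2, 0.3, -0.3]
opening: 0.4
```

Emit:
servo_tool(
  dr=[
    [0, 0, 0],
    [0, 0, 0],
    [0, 0, 0],
    [0, 0, 0],
    [0, 0, 0],
  ],
  delta_pos=[
    [0, 0, 0],
    [0, 0, 0],
    [0, 0, 0],
    [0, 0, 0],
    [0, 0, 0],
  ],
  fingers=[0.25, 0.1, 0.1, 0.1, 0.1],
  newtons=25,
)

```text
time: 21.67
ee_pos: [0.4981, 0.1069, 0.056]
ee_rot: [-0.5, 0.499, -0.5, 0.501]
wrist_force: [0.0, 1.3, 4.2]
opening: 0.158
```

Emit:
servo_tool(
  dr=[
    [0, 0, 0],
    [0, 0, 0],
    [0, 0, 0],
    [0, 0, 0],
    [0, 0, 0],
    [0, 0, 0],
    [0, 0, 0],
    [0, 0, 0],
    [0, 0, 0],
    [0, 0, 0],
    [0, 0, 0],
    [0, 0, 0],
  ],
  delta_pos=[
    [8, 0, 0],
    [15, 0, 0],
    [18, 0, 0],
    [18, 0, 0],
    [18, 0, 0],
    [18, 0, 0],
    [18, 0, 0],
    [18, 0, 0],
    [18, 0, 0],
    [18, 0, 0],
    [16, 0, 0],
    [9, 0, 0],
  ],
  fingers=[0.1, 0.1, 0.1, 0.1, 0.1, 0.1, 0.1, 0.1, 0.1, 0.1, 0.1, 0.1],
)

```text
time: 22.67
ee_pos: [0.4975, -0.0861, 0.056]
ee_rot: [-0.5, 0.5, -0.5, 0.5]
wrist_force: [-1.2, 7.5, 11.2]
opening: 0.156
```

Emit:
servo_tool(
  dr=[
    [0, 0, 0],
    [0, 0, 0],
  ],
  delta_pos=[
    [0, 0, 0],
    [0, 0, 0],
  ],
  fingers=[0.1, 0.1],
)

```text
time: 22.83
ee_pos: [0.4975, -0.087, 0.0559]
ee_rot: [0.5, -0.499, 0.5, -0.5]
wrist_force: [-3.6, -3.4, 6.7]
opening: 0.157
```

Emit:
servo_tool(
  dr=[
    [0, 0, 0],
    [0, 0, 0],
    [0, 0, 0],
    [0, 0, 0],
    [0, 0, 0],
    [0, 0, 0],
  ],
  delta_pos=[
    [0, -6, 0],
    [0, -10, 0],
    [0, -15, 0],
    [0, -22, 0],
    [0, -25, 0],
    [0, -22, 0],
  ],
  fingers=[0.1, 0.1, 0.1, 0.1, 0.1, 0.1],
)

```text
time: 23.33
ee_pos: [0.4973, -0.085, 0.1569]
ee_rot: [-0.5, 0.5, -0.5, 0.5]
wrist_force: [0.2, -1.2, -0.4]
opening: 0.156
```

Emit:
servo_tool(
  dr=[
    [0, 0, 0],
    [0, 0, 0],
    [0, 0, 0],
    [0, 0, 0],
    [0, 0, 0],
    [0, 0, 0],
    [0, 0, 0],
    [0, 0, 0],
    [0, 0, 0],
    [0, 0, 0],
  ],
  delta_pos=[
    [15, 0, -5],
    [28, 0, -9],
    [30, 0, -9],
    [32, 0, -9],
    [32, 0, -9],
    [32, 0, -9],
    [32, 0, -9],
    [30, 0, -9],
    [20, 0, -8],
    [8, 0, -3],
  ],
  fingers=[0.1, 0.1, 0.1, 0.1, 0.1, 0.1, 0.1, 0.1, 0.1, 0.1],
)

```text
time: 24.17
ee_pos: [0.4177, -0.347, 0.1559]
ee_rot: [0.5, -0.5, 0.501, -0.499]
wrist_force: [0.0, -0.4, 0.6]
opening: 0.158
```

Run:
```python
from h import *
o=state()
cs=cam('scene','s11.png')
c,u,v=np.array([.4483,-.342,0]),np.array([.994,.11,0]),np.array([-.11,.994,0])
P=[c+a*.0805*u+b*.05*v for a,b in((-1,-1),(1,-1),(1,1),(-1,1))]
s=[(P[i],P[(i+1)%4],(0,255,0)) for i in range(4)]
p=o['ee_pos']; s+=[((p[0],p[1],p[2]-.04),(p[0],p[1],.002),(255,0,0))]
a=overlay(cs,s,(360,150,520,320),3.5,'');cv2.imwrite('pics/o11.png',a)
```

```text
t 24.17 p [ 0.4177 -0.347   0.1559] op 0.158 F [ 0.0073 -0.4105  0.5692] 
 [[-0.0013 -1.      0.0013]
 [ 0.0004 -0.0014 -1.    ]
 [ 1.     -0.0013  0.0004]] <rows: tool x,y,z in world
```

View pics/o11.png

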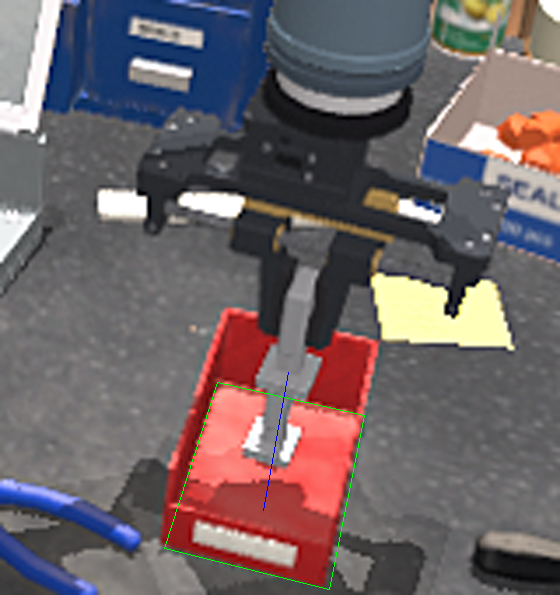

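Emit:
servo_tool(
  dr=[
    [0, 0, 0],
    [0, 0, 0],
    [0, 0, 0],
    [0, 0, 0],
    [0, 0, 0],
    [0, 0, 0],
    [0, 0, 0],
    [0, 0, 0],
  ],
  delta_pos=[
    [0, 15, 0],
    [0, 22, 0],
    [0, 22, 0],
    [0, 20, 0],
    [0, 15, 0],
    [0, 9, 0],
    [0, 3, 0],
    [0, 0, 0],
  ],
  fingers=[0.1, 0.1, 0.1, 0.1, 0.1, 0.1, 0.1, 0.1],
)

```text
time: 24.88
ee_pos: [0.4189, -0.3431, 0.0488]
ee_rot: [-0.5, 0.5, -0.499, 0.501]
wrist_force: [0.5, -0.6, -0.5]
opening: 0.153
```

Emit:
servo_tool(
  dr=[
    [0, 0, 0],
    [0, 0, 0],
    [0, 0, 0],
    [0, 0, 0],
    [0, 0, 0],
    [0, 0, 0],
    [0, 0, 0],
    [0, 0, 0],
    [0, 0, 0],
    [0, 0, 0],
  ],
  delta_pos=[
    [0, 0, 0],
    [0, 0, 0],
    [0, 0, 0],
    [0, -20, 0],
    [0, -30, 0],
    [0, -35, 0],
    [0, -35, 0],
    [0, -35, 0],
    [0, -35, 0],
    [0, -35, 0],
  ],
  fingers=[0.2, 0.28, 0.3, 0.3, 0.3, 0.3, 0.3, 0.4, 0.4, 0.4],
)

```text
time: 25.72
ee_pos: [0.4186, -0.3441, 0.2768]
ee_rot: [0.5, -0.499, 0.5, -0.5]
wrist_force: [-0.2, -0.9, -1.2]
opening: 0.401
```

Emit:
servo_tool(
  dr=[
    [0, -0.1208, 0],
    [0, -0.1208, 0],
    [0, -0.1208, 0],
    [0, -0.1208, 0],
    [0, -0.1208, 0],
    [0, -0.1208, 0],
    [0, -0.1208, 0],
    [0, -0.1208, 0],
    [0, -0.1208, 0],
    [0, -0.1208, 0],
    [0, -0.1208, 0],
    [0, -0.1208, 0],
  ],
  delta_pos=[
    [0, -4, 0],
    [0, -4, 0],
    [0, -4, 0],
    [0, -4, 0],
    [0, -4, 0],
    [0, -4, 0],
    [0, -4, 0],
    [0, 0, 0],
    [0, 0, 0],
    [0, 0, 0],
    [0, 0, 0],
    [0, 0, 0],
  ],
  fingers=[0.5, 0.5, 0.5, 0.5, 0.5, 0.5, 0.5, 0.5, 0.5, 0.5, 0.5, 0.5],
)

```text
time: 26.72
ee_pos: [0.4188, -0.3442, 0.3029]
ee_rot: [0.706, -0.04, 0.041, -0.706]
wrist_force: [0.3, 0.0, 0.1]
opening: 0.501
```

Emit:
servo_tool(
  dr=[
    [0, -0.1208, 0],
    [0, 0, 0],
    [0, 0, 0],
    [0, 0, 0],
    [0, 0, 0],
    [0, 0, 0],
    [0, 0, 0],
    [0, 0, 0],
    [0, 0, 0],
    [0, 0, 0],
    [0, 0, 0],
    [0, 0, 0],
  ],
  delta_pos=[
    [0, 0, 0],
    [5, 0, 20],
    [10, 0, 36],
    [10, 0, 38],
    [10, 0, 38],
    [10, 0, 38],
    [10, 0, 38],
    [10, 0, 38],
    [10, 0, 38],
    [10, 0, 38],
    [10, 0, 38],
    [10, 0, 38],
  ],
  fingers=[0.5, 0.5, 0.5, 0.5, 0.5, 0.5, 0.5, 0.5, 0.5, 0.5, 0.5, 0.5],
)

```text
time: 27.72
ee_pos: [0.5237, 0.0559, 0.3032]
ee_rot: [0.707, 0.001, 0.001, -0.707]
wrist_force: [0.7, -0.7, -1.1]
opening: 0.503
```

Emit:
servo_tool(
  dr=[
    [0, 0, 0],
    [0, 0, 0],
    [0, 0, 0],
    [0, 0, 0],
    [0, 0, 0],
    [0, 0, 0],
    [0, 0, 0],
  ],
  delta_pos=[
    [10, 0, 36],
    [10, 0, 36],
    [8, 0, 30],
    [5, 0, 25],
    [0, 0, 15],
    [0, 0, 0],
    [0, 0, 0],
  ],
  fingers=[0.5, 0.5, 0.5, 0.5, 0.5, 0.5, 0.5],
)

```text
time: 28.3
ee_pos: [0.5562, 0.1964, 0.3025]
ee_rot: [0.707, 0.001, -0.001, -0.707]
wrist_force: [0.2, -0.5, -0.4]
opening: 0.5
```

Run:
```python
from h import *
o=state()
cs=cam('scene','s12.png');ct=cam('top','t12.png')
b=overlay(cs,[],(370,170,530,320),2.5,'');a=overlay(cs,[],(230,100,390,250),2.5,'');cv2.imwrite('pics/o12.png',np.hstack([a,b]))
```

```text
t 28.3 p [0.5562 0.1964 0.3025] op 0.5 F [ 0.2071 -0.4693 -0.3526] 
 [[ 1.      0.0024  0.0005]
 [ 0.0005 -0.0003 -1.    ]
 [-0.0024  1.     -0.0003]] <rows: tool x,y,z in world
```

View pics/o12.png

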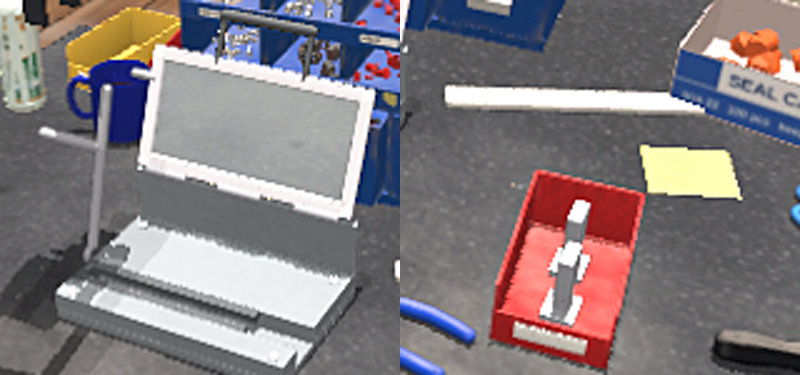

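Emit:
servo_tool(
  dr=[
    [0, 0, 0],
    [0, 0, 0],
    [0, 0, 0],
    [0, 0, 0],
    [0, 0, 0],
    [0, 0, 0],
    [0, 0, 0],
    [0, 0, 0],
    [0, 0, 0],
    [0, 0, 0],
  ],
  delta_pos=[
    [3, 0, 10],
    [4, 0, 10],
    [0, 15, 0],
    [0, 25, 0],
    [0, 28, 0],
    [0, 28, 0],
    [0, 28, 0],
    [0, 25, 0],
    [0, 15, 0],
    [0, 0, 0],
  ],
  fingers=[0.5, 0.5, 0.5, 0.5, 0.5, 0.5, 0.5, 0.5, 0.5, 0.5],
)

```text
time: 29.23
ee_pos: [0.5611, 0.2156, 0.1338]
ee_rot: [0.707, -0.002, -0.002, -0.707]
wrist_force: [-0.7, 0.3, -0.7]
opening: 0.499
```

Emit:
servo_tool(
  dr=[
    [0, 0, 0],
    [0, 0, 0],
    [0, 0, 0],
    [0, 0, 0],
    [0, 0, 0],
  ],
  delta_pos=[
    [0, 0, 0],
    [0, 0, 0],
    [0, 0, 0],
    [0, 0, 0],
    [0, 0, 0],
  ],
  fingers=[0.35, 0.2, 0.05, 0.05, 0.05],
  newtons=15,
)

```text
time: 29.65
ee_pos: [0.5641, 0.2161, 0.1394]
ee_rot: [-0.707, -0.001, -0.001, 0.707]
wrist_force: [-0.6, -0.5, 0.5]
opening: 0.144
```

Emit:
servo_tool(
  dr=[
    [0, 0, 0],
    [0, 0, 0],
    [0, 0, 0],
    [0, 0, 0],
    [0, 0, 0],
    [0, 0, 0],
    [0, 0, 0],
    [0, 0, 0],
    [0, 0, 0],
    [0, 0, 0],
    [0, 0, 0],
  ],
  delta_pos=[
    [16, 6, 0],
    [15, 8, 0],
    [13, 10, 0],
    [12, 12, 0],
    [10, 14, 0],
    [8, 15, 0],
    [6, 16, 0],
    [4, 17, 0],
    [1, 17, 0],
    [0, 2, 0],
    [0, 0, 0],
  ],
  fingers=[0.05, 0.05, 0.05, 0.05, 0.05, 0.05, 0.05, 0.05, 0.05, 0.05, 0.05],
)

```text
time: 30.57
ee_pos: [0.6481, 0.2156, 0.0205]
ee_rot: [0.707, -0.0, -0.001, -0.707]
wrist_force: [0.0, -1.1, -2.1]
opening: 0.118
```

Emit:
servo_tool(
  dr=[
    [0, 0, 0],
    [0, 0, 0],
  ],
  delta_pos=[
    [0, 0, 0],
    [0, 0, 0],
  ],
  fingers=[0.05, 0.05],
)

```text
time: 30.73
ee_pos: [0.6481, 0.2156, 0.0211]
ee_rot: [0.707, 0.0, -0.0, -0.707]
wrist_force: [-1.6, -2.0, -1.6]
opening: 0.116
```

Run:
```python
from h import *
o=state()
cs=cam('scene','s13.png')
a=overlay(cs,[],(235,90,395,230),5,'');cv2.imwrite('pics/o13.png',a[:600])
```

```text
t 30.73 p [0.6481 0.2156 0.0211] op 0.116 F [-1.5738 -2.0029 -1.6095] 
 [[ 1.      0.0006 -0.0006]
 [-0.0006 -0.0005 -1.    ]
 [-0.0006  1.     -0.0005]] <rows: tool x,y,z in world
```

View pics/o13.png

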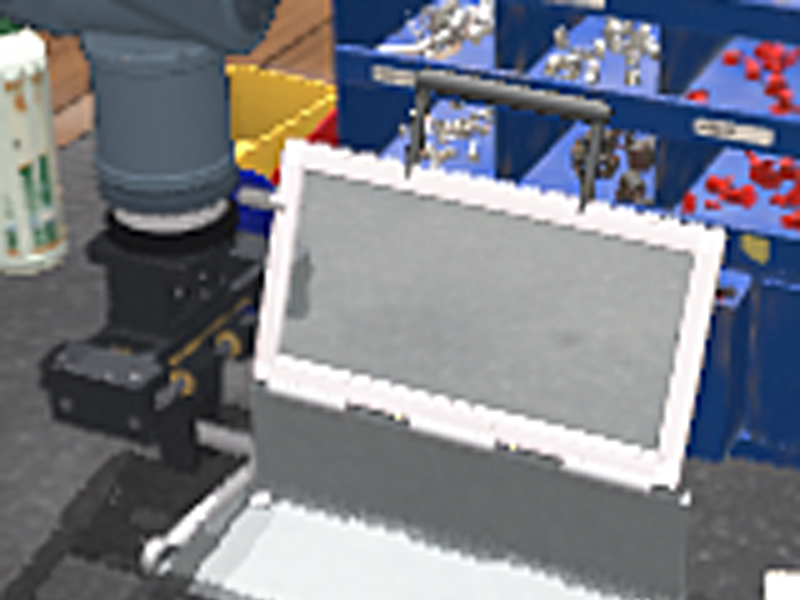

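Emit:
servo_tool(
  dr=[
    [0, 0, 0],
    [0, 0, 0],
    [0, 0, 0],
    [0, 0, 0],
    [0, 0, 0],
    [0, 0, 0],
    [0, 0, 0],
    [0, 0, 0],
    [0, 0, 0],
    [0, 0, 0],
  ],
  delta_pos=[
    [0, 0, 0],
    [0, 0, 0],
    [0, -20, 0],
    [0, -25, 0],
    [0, -10, 0],
    [0, 0, 0],
    [0, 0, 0],
    [0, 0, 0],
    [0, 0, 0],
    [0, 0, 0],
  ],
  fingers=[0.2, 0.4, 0.4, 0.4, 0.3, 0.15, 0.0, 0.0, 0.0, 0.0],
)

```text
time: 31.62
ee_pos: [0.6474, 0.2158, 0.0745]
ee_rot: [0.707, -0.001, -0.001, -0.707]
wrist_force: [-0.5, 0.9, 0.1]
opening: 0.005
```

Emit:
servo_tool(
  dr=[
    [0, 0, 0],
    [0, 0, 0],
    [0, 0, 0],
    [0, 0, 0],
    [0, 0, 0],
  ],
  delta_pos=[
    [0, 8, 0],
    [0, 7, 0],
    [0, 7, 0],
    [0, 6, 0],
    [0, 0, 0],
  ],
  fingers=[0, 0, 0, 0, 0],
)

```text
time: 32.03
ee_pos: [0.6479, 0.2159, 0.0474]
ee_rot: [0.707, -0.0, -0.001, -0.707]
wrist_force: [-0.8, -0.8, 1.9]
opening: 0.006
```

Emit:
servo_tool(
  dr=[
    [0, 0, 0],
    [0, 0, 0],
  ],
  delta_pos=[
    [0, 2, 0],
    [0, 0, 0],
  ],
  fingers=[0, 0],
)

```text
time: 32.2
ee_pos: [0.6483, 0.2159, 0.0469]
ee_rot: [0.707, 0.0, -0.001, -0.707]
wrist_force: [-4.8, -1.1, 9.9]
opening: 0.001
```

Emit:
servo_tool(
  dr=[
    [0, 0, 0],
    [0, 0, 0],
    [0, 0, 0],
    [0, 0, 0],
    [0, 0, 0],
    [0, 0, 0],
    [0, 0, 0],
    [0, 0, 0],
    [0, 0, 0],
    [0, 0, 0],
    [0, 0, 0],
    [0, 0, 0],
  ],
  delta_pos=[
    [0, -20, 0],
    [0, -35, 0],
    [0, -38, 0],
    [0, -38, 0],
    [0, -38, 0],
    [0, -38, 0],
    [0, -38, 0],
    [0, -38, 0],
    [0, -18, 0],
    [5, 0, -15],
    [8, 0, -25],
    [8, 0, -35],
  ],
  fingers=[0, 0, 0, 0.2, 0.4, 0.4, 0.4, 0.4, 0.4, 0.4, 0.4, 0.4],
)

```text
time: 33.2
ee_pos: [0.6692, 0.1418, 0.3456]
ee_rot: [-0.707, -0.001, 0.002, 0.707]
wrist_force: [0.4, -0.7, 0.5]
opening: 0.402
```

Emit:
servo_tool(
  dr=[
    [0, 0, 0],
    [0, 0, 0],
    [0, 0, 0],
    [0, 0, 0],
    [0, 0, 0],
    [0, 0, 0],
    [0, 0, 0],
  ],
  delta_pos=[
    [8, 0, -30],
    [0, 0, -30],
    [0, 0, -30],
    [0, 0, -20],
    [0, 0, -10],
    [0, 0, 0],
    [0, 0, 0],
  ],
  fingers=[0.4, 0.4, 0.4, 0.4, 0.4, 0.4, 0.4],
)

```text
time: 33.78
ee_pos: [0.6773, 0.0209, 0.3458]
ee_rot: [-0.707, 0.001, 0.0, 0.707]
wrist_force: [-0.2, 0.3, -0.2]
opening: 0.403
```

Emit:
servo_tool(
  dr=[
    [0, 0, 0],
    [0, 0, 0],
    [0, 0, 0],
    [0, 0, 0],
    [0, 0, 0],
    [0, 0, 0],
  ],
  delta_pos=[
    [0, 15, 0],
    [0, 22, 0],
    [0, 22, 0],
    [0, 15, 0],
    [0, 9, 0],
    [0, 0, 0],
  ],
  fingers=[0.4, 0.4, 0.4, 0.4, 0.4, 0.4],
)

```text
time: 34.28
ee_pos: [0.6763, 0.0228, 0.2611]
ee_rot: [-0.707, 0.001, 0.003, 0.707]
wrist_force: [-0.0, -0.2, 0.4]
opening: 0.399
```

Emit:
servo_tool(
  dr=[
    [0, 0, 0],
    [0, 0, 0],
    [0, 0, 0],
    [0, 0, 0],
    [0, 0, 0],
  ],
  delta_pos=[
    [0, 0, 0],
    [0, 0, 0],
    [0, 0, 0],
    [0, 0, 0],
    [0, 0, 0],
  ],
  fingers=[0.3, 0.2, 0.05, 0.05, 0.05],
  newtons=15,
)

```text
time: 34.7
ee_pos: [0.6771, 0.0211, 0.2656]
ee_rot: [0.707, 0.0, -0.0, -0.707]
wrist_force: [-5.5, 0.9, 4.4]
opening: 0.127
```

Emit:
servo_tool(
  dr=[
    [0, 0, 0],
    [0, 0, 0],
    [0, 0, 0],
    [0, 0, 0],
    [0, 0, 0],
    [0, 0, 0],
    [0, 0, 0],
    [0, 0, 0],
    [0, 0, 0],
    [0, 0, 0],
    [0, 0, 0],
    [0, 0, 0],
  ],
  delta_pos=[
    [-8, -3, 0],
    [-18, -5, 0],
    [-19, -3, 0],
    [-19, -1, 0],
    [-19, 1, 0],
    [-19, 3, 0],
    [-18, 5, 0],
    [-18, 7, 0],
    [-17, 8, 0],
    [-16, 9, 0],
    [-15, 11, 0],
    [0, 0, 0],
  ],
  fingers=[0.05, 0.05, 0.05, 0.05, 0.05, 0.05, 0.05, 0.05, 0.05, 0.05, 0.05, 0.05],
)

```text
time: 35.7
ee_pos: [0.4883, 0.0223, 0.2301]
ee_rot: [-0.706, 0.001, 0.001, 0.708]
wrist_force: [0.1, 7.6, -3.0]
opening: 0.131
```

Emit:
servo_tool(
  dr=[
    [0, 0, 0],
    [0, 0, 0],
    [0, 0, 0],
    [0, 0, 0],
    [0, 0, 0],
    [0, 0, 0],
    [0, 0, 0],
    [0, 0, 0],
    [0, 0, 0],
    [0, 0, 0],
    [0, 0, 0],
  ],
  delta_pos=[
    [-13, 13, 0],
    [-12, 15, 0],
    [-10, 16, 0],
    [-8, 17, 0],
    [-7, 18, 0],
    [-4, 18, 0],
    [-3, 19, 0],
    [-1, 16, 0],
    [0, 4, 0],
    [0, 0, 0],
    [0, 0, 0],
  ],
  fingers=[0.05, 0.05, 0.05, 0.05, 0.05, 0.05, 0.05, 0.05, 0.05, 0.05, 0.05],
)

```text
time: 36.62
ee_pos: [0.4305, 0.0223, 0.0948]
ee_rot: [-0.706, 0.003, 0.003, 0.708]
wrist_force: [-8.5, 6.7, -1.2]
opening: 0.126
```

Emit:
servo_tool(
  dr=[
    [0, 0, 0],
    [0, 0, 0],
    [0, 0, 0],
  ],
  delta_pos=[
    [0, 2, 0],
    [0, 2, 0],
    [0, 0, 0],
  ],
  fingers=[0.05, 0.05, 0.05],
)

```text
time: 36.87
ee_pos: [0.4305, 0.0219, 0.0919]
ee_rot: [-0.706, 0.002, 0.003, 0.708]
wrist_force: [-14.3, 5.2, 9.8]
opening: 0.125
```

Emit:
servo_tool(
  dr=[
    [0, 0, 0],
    [0, 0, 0],
    [0, 0, 0],
    [0, 0, 0],
    [0, 0, 0],
    [0, 0, 0],
    [0, 0, 0],
    [0, 0, 0],
    [0, 0, 0],
    [0, 0, 0],
    [0, 0, 0],
    [0, 0, 0],
  ],
  delta_pos=[
    [0, 0, 0],
    [0, 0, 0],
    [0, 0, 0],
    [0, -15, 0],
    [0, -25, 0],
    [0, -35, 0],
    [0, -35, 0],
    [0, -35, 0],
    [0, -25, 10],
    [0, 0, 30],
    [0, 0, 38],
    [0, 0, 38],
  ],
  fingers=[0.2, 0.35, 0.4, 0.4, 0.4, 0.4, 0.4, 0.4, 0.4, 0.4, 0.4, 0.4],
)

```text
time: 37.87
ee_pos: [0.4346, 0.1375, 0.2639]
ee_rot: [0.707, 0.001, 0.002, -0.707]
wrist_force: [0.1, 0.4, -0.8]
opening: 0.398
```

Emit:
servo_tool(
  dr=[
    [0, 0, 0],
    [0, 0, 0],
    [0, 0, 0],
    [0, 0, 0],
    [0, 0, 0],
    [0, 0, 0],
    [0, 0, 0],
    [0, 0, 0],
  ],
  delta_pos=[
    [-10, 0, 36],
    [-10, 0, 36],
    [-10, 0, 36],
    [-10, 0, 36],
    [-10, 0, 36],
    [-10, 0, 30],
    [0, 0, 0],
    [0, 0, 0],
  ],
  fingers=[0.4, 0.4, 0.4, 0.4, 0.4, 0.4, 0.4, 0.4],
)

```text
time: 38.53
ee_pos: [0.3731, 0.348, 0.2625]
ee_rot: [-0.707, -0.002, 0.001, 0.707]
wrist_force: [-0.7, 0.1, -0.5]
opening: 0.4
```

Run:
```python
from h import *
o=state()
cs=cam('scene','s14.png');ct=cam('top','t14.png')
a=overlay(cs,[],(230,110,530,330),2.66,'');cv2.imwrite('pics/o14.png',a)
```

```text
t 38.53 p [0.3731 0.348  0.2625] op 0.4 F [-0.6765  0.1197 -0.532 ] 
 [[ 1.      0.004   0.0011]
 [ 0.0011  0.     -1.    ]
 [-0.004   1.      0.    ]] <rows: tool x,y,z in world
```

View pics/o14.png

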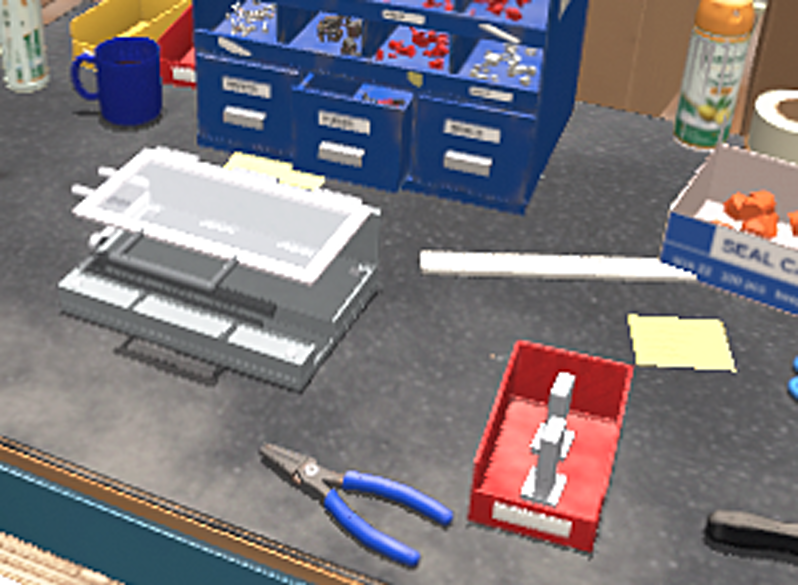

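The picture shows the guard shut level, with its left side at about (75,205) and right front corner at about (315,280). The stay is folded. Both dogs stand upright in the bin at about (560,400) and (545,460), and the pliers look unmoved. The arm is clear of everything, so I'm handing in.

```bash
python3 -c "
from bench import job
print(job.job_done())"
```

```text
the job is handed in; nothing more can be done
None
```

The fixture is cleared and the job is handed in at about 38.5 s of the 210 s allowed. I raised the guard to its back stop and swung the stay up to its stop. Then I slid the two dogs present to the open end one at a time, lifted them out and stood them in the red bin. After that I folded the stay down and shut the guard.

**Bin knocked:** it was pushed about 3 cm aside during the first carry. I measured it again before lowering that dog, and checked its position again before placing the second.

**Last checks:**
- **Stay:** pressing on its peg met about 10 N with no movement, at the height expected when folded.
- **Guard:** pressing on the handle met about 10 N at the shut height. The final picture shows the flap level.
- **Dogs and bin:** both dogs are upright in the bin, the bin is standing on the table, and the slot looked empty before I shut the guard.
- **Bystanders:** the pliers look unmoved in the pictures. The tape measure is outside the last picture I viewed; nothing touched it that I know of, but I did not check it at the end.
- **Odd reading:** while folding the stay, the gripper opening read a little small (about 10 mm on a 12 mm peg). That is why I added the press test, which showed the stay fully down.

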